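# Heft the syrup canisters and return the spent ones

### The arm

A 6-joint arm with a two-finger parallel gripper is mounted at the origin on the work surface. World frame = base frame: x ahead of the robot, y to its left, z up, the work surface at z = 0. Lengths are in m, angles in rad, forces in N, time in s.
With the tool pointing down it reaches from about 0.4 to 0.925 m from the base axis. Payload 12.5 kg.
Tool frame: the origin (TCP) lies midway between the tips of the shut fingers; the grasp point (between the pads) lies 19 mm behind it; z points along the fingers, y is the line along which they close (so a half turn about z gives the same grasp; the last joint's range is limited). The gripper opens to 95 mm and grips with 3 to 60 N. Pads are 20 mm wide; open, the fingers measure 119 mm over their backs; the gripper's body (75 mm by 180 mm) begins 59 mm behind the grasp point.
Start: joints at [-1.229, 0.491, 1.559, -0, 1.092, -0.106], TCP at [0.271, -0.563, 0.186] pointing down, gripper open.
Joint ranges: [-3.1, 3.1], [-0.84, 2.19], [0.05, 2.79], [-1.13, 4.28], [0.06, 2.93], [-2.69, 2.69]. Speed limits (rad/s): [2.22, 2.22, 2.79, 3.14, 3.14, 3.14].

### API

Orientations are given as a unit quaternion [x, y, z, w].
In Python, from rig import ctrl, imaging, workorder gives the robot as it stands.
- The arm moves only by the tool servo_tool, never from a script. Its argument "steps" is a list of rows, each an object of numbers: "dx", "dy", "dz": the shift along the tool's x, y, z normalised to -1 to 1, where 1 is 300 mm; "wx", "wy", "wz": the turn, a rotation vector about the tool's x, y, z normalised to -1 to 1, where 1 is 180 degrees. In form: [{"dx": .., "dy": .., "dz": .., "wx": .., "wy": .., "wz": ..}, ...]. A call has 1 to 8 rows; each row shifts and turns the commanded pose from where the row before left it, along the tool's axes as they then stand; what a row does not reach is not made up. A row lasts 1/10 s, in which the tool goes at most 50 mm and 8.59 degrees, less where a joint would pass 70% of its speed; a pose out of reach is approached as far as the arm can. A call with a number of a shift or a turn outside -1 to 1 is refused whole. A call with a gripper value outside its range is refused whole. "jaw" is the closure, from 0 (fully open) to 1 (shut), set as the call begins (left out, the last holds). The fingers move at their own pace and stop on an object; "newtons" is the grip in N (left out, the last holds). Time passes only in rows, so rows that do not move let the fingers close. It gives the time, the measured TCP pose, the force, the opening and the grip force at its end, in the units of the state.
- ctrl.state(): the state, without advancing time (a new reading comes with each control period).
- imaging.snapshot(name): name is "scene" or "top" or "wrist"; returns the picture (384x512x3 uint8, red, green, blue); there is no depth.
- imaging.calibration(name): a dict with "mtx" (3x3 intrinsics, pixels), "k1" (the pictures are not rectified: a ray, as slopes to the right and down, at radius r is drawn at 1 + k1 r^2 times it, then the intrinsics apply), "R" (3x3) and "t" (3): a world point X has camera coordinates R X + t. Camera axes: x right, y down, z forward; pixel columns grow to the right and rows downward; lengths in m; the calibration is good to about 2 mm. A picture is of the moment at which its call begins: read the wrist's pose just before it. calibration takes no time and is no camera call; for the wrist camera it gives the pose at the moment of the call.
- workorder.close_job(): hands the job in; it is judged then, once.
The state is a dict: "t": time; "qpos": joint angles; "qd": joint speeds; "effort": joint torques, N m; "eef_pos": TCP position; "tool_rot": TCP orientation; "wrist_force": force on the tool from outside, world axes, zero at the start; "moment": the same for the moment, N m; "gripper_width": finger opening in m; "finger_force": force on a finger pad.
Only numpy, scipy, OpenCV 4.12 (cv2) and the standard library are available. Lean on these libraries where they do the work, as an engineer would, in place of code of your own. Each camera call takes 0.05 s, during which the arm holds its last target. There are 200 camera calls.

### The job

Two of the four look-alike steel canisters on the red tray are spent and clearly lighter than the other two: find out which by feeling their weight. Set each spent one down gently, upright and on the floor of its own free compartment of the grey caddy, and leave both full ones standing upright on the red tray, let go of. Do not tip or drop a canister, and leave the tumblers, creamer, sugar bowl and flask where they are.

Things in the scene. Friction and masses are not known exactly. Their poses are not given: they have to be found in the camera images.
- canister_a: one of four look-alike steel canisters: upright cylinder 76 mm wide, flat shoulder 93 mm above the foot, on it a black cap 36 mm wide, 33 mm tall (top at 126 mm; grip the cap). Origin at the centre of the foot, z up. Sealed: any two of the four are full (470 to 630 g each), the other two spent (200 to 270 g). Starts on the red tray.
- canister_b: one of four look-alike steel canisters: upright cylinder 76 mm wide, flat shoulder 93 mm above the foot, on it a black cap 36 mm wide, 33 mm tall (top at 126 mm; grip the cap). Origin at the centre of the foot, z up. Sealed: any two of the four are full (470 to 630 g each), the other two spent (200 to 270 g). Starts on the red tray.
- canister_c: one of four look-alike steel canisters: upright cylinder 76 mm wide, flat shoulder 93 mm above the foot, on it a black cap 36 mm wide, 33 mm tall (top at 126 mm; grip the cap). Origin at the centre of the foot, z up. Sealed: any two of the four are full (470 to 630 g each), the other two spent (200 to 270 g). Starts on the red tray.
- canister_d: one of four look-alike steel canisters: upright cylinder 76 mm wide, flat shoulder 93 mm above the foot, on it a black cap 36 mm wide, 33 mm tall (top at 126 mm; grip the cap). Origin at the centre of the foot, z up. Sealed: any two of the four are full (470 to 630 g each), the other two spent (200 to 270 g). Starts on the red tray.
- tray: low serving tray, red inside with a dark wooden rim, fixed to the counter; red floor 260 mm (its x) by 370 mm (its y), 6 mm above the counter, rim 12 mm high. Origin at the centre of its underside, on the counter; z up. Two rows of three things, about 104 mm apart, stand on it.
- caddy: grey open-topped return caddy, 200 mm square and 55 mm tall, fixed to the counter, walls and floor 5 mm, with 2 by 2 compartments 92 mm square, dividers as high as the sides. Origin at the centre of its underside; z up. A tumbler and the creamer fill two diagonal compartments; two are free.
- caddy_free_near (a point): centre of the floor (5 mm above the counter) of the free caddy compartment at the caddy's -x, -y corner
- caddy_free_far (a point): centre of the floor (5 mm above the counter) of the free caddy compartment at the caddy's +x, +y corner
- tumbler_1: clear glass tumbler standing mouth down, 60 mm wide at its foot, 91 mm tall; origin at the centre of its underside, z up; bystander on the red tray among the canisters
- tumbler_2: clear glass tumbler standing mouth down, 60 mm wide at its foot, 91 mm tall; origin at the centre of its underside, z up; bystander on the red tray among the canisters
- tumbler_3: clear glass tumbler standing mouth down, 60 mm wide at its foot, 91 mm tall; origin at the centre of its underside, z up; bystander in the caddy
- creamer: white ceramic cup, 60 mm across, 70 mm tall, in the caddy; origin at the centre of its underside; bystander
- sugar_bowl: white ceramic bowl, 100 mm across, 50 mm tall, on the counter to the right of the caddy; origin at the centre of its underside; bystander
- flask: steel jug-like flask with a black lid and a side handle, 128 mm across at the foot (handle reaches 86 mm from its axis), 215 mm tall, on the counter at the robot's left; origin at the centre of its underside; bystander
There are look-alikes about, which are no part of the job. What is shaped like the canister_d but pink or purple is not meant.

How it is judged:
At the end, for the whole second after the job is handed in: Both spent canisters stand on the floor of the caddy's two free compartments (foot within 20 mm of the centre), both full ones on the red tray; all upright within 6 degrees and still, each resting on caddy (under 3.6 N) or tray (over 3.6 N) ((((horizontal distance between canister_a and caddy_free_near below 0.02 m or horizontal distance between canister_a and caddy_free_far below 0.02 m) and z of canister_a in the frame of caddy below 0.012 m and contact force between canister_a and caddy between 1 and 3.6 N) or (x of canister_a in the frame of tray between -0.13 and 0.13 m and y of canister_a in the frame of tray between -0.185 and 0.185 m and z of canister_a in the frame of tray below 0.015 m and contact force between canister_a and tray above 3.6 N)) and angle between each of canister_a, canister_b, canister_c, canister_d's own z axis and vertical below 0.1 rad and linear speed of each of canister_a, canister_b, canister_c, canister_d below 0.03 m/s and (((horizontal distance between canister_b and caddy_free_near below 0.02 m or horizontal distance between canister_b and caddy_free_far below 0.02 m) and z of canister_b in the frame of caddy below 0.012 m and contact force between canister_b and caddy between 1 and 3.6 N) or (x of canister_b in the frame of tray between -0.13 and 0.13 m and y of canister_b in the frame of tray between -0.185 and 0.185 m and z of canister_b in the frame of tray below 0.015 m and contact force between canister_b and tray above 3.6 N)) and (((horizontal distance between canister_c and caddy_free_near below 0.02 m or horizontal distance between canister_c and caddy_free_far below 0.02 m) and z of canister_c in the frame of caddy below 0.012 m and contact force between canister_c and caddy between 1 and 3.6 N) or (x of canister_c in the frame of tray between -0.13 and 0.13 m and y of canister_c in the frame of tray between -0.185 and 0.185 m and z of canister_c in the frame of tray below 0.015 m and contact force between canister_c and tray above 3.6 N)) and (((horizontal distance between canister_d and caddy_free_near below 0.02 m or horizontal distance between canister_d and caddy_free_far below 0.02 m) and z of canister_d in the frame of caddy below 0.012 m and contact force between canister_d and caddy between 1 and 3.6 N) or (x of canister_d in the frame of tray between -0.13 and 0.13 m and y of canister_d in the frame of tray between -0.185 and 0.185 m and z of canister_d in the frame of tray below 0.015 m and contact force between canister_d and tray above 3.6 N))); the robot touches nothing.
It fails at once if a canister is tipped over (more than 35 degrees) (angle between any of canister_a, canister_b, canister_c, canister_d's own z axis and vertical above 0.61 rad).
It fails at once if a canister is dropped or slammed: faster than 0.6 m/s with its foot less than 40 mm above the counter ((height (world z) of canister_a below 0.04 m and linear speed of canister_a above 0.6 m/s) or (height (world z) of canister_b below 0.04 m and linear speed of canister_b above 0.6 m/s) or (height (world z) of canister_c below 0.04 m and linear speed of canister_c above 0.6 m/s) or (height (world z) of canister_d below 0.04 m and linear speed of canister_d above 0.6 m/s)).
It fails at once if a tumbler, the creamer, the sugar bowl or the flask is moved by more than 30 mm or tipped by more than 20 degrees (distance of any of tumbler_1, tumbler_2, tumbler_3, creamer, sugar_bowl, flask from where it was at the start of the episode above 0.03 m or angle between any of tumbler_1, tumbler_2, tumbler_3, creamer, sugar_bowl, flask's own z axis and vertical above 0.35 rad).
It also fails if it takes over 72 s, if anything falls off the work surface, if the arm or the gripper's body presses on something with over 40 N, if the wrist force passes 120 N, or if a joint passes its speed limit or range.

## Working session

There is one attempt and no reset: what is moved stays moved. The work goes in short steps, Python scripts to look and compute and a tool call to move; the robot and the scene stay as the last step left them, time stands still between calls to the robot, and variables do not carry over. Pictures are saved under pics/ and viewed, at most 10 in all, crops included, and the job is handed in when it is done.

Besides the shell and the picture viewer there is one more tool, called after "Request:" in YAML: its name, and indented under it one key for each argument. servo_tool: Moves the arm, as the interface text tells. Its arguments: {"type":"object","properties":{"steps":{"type":"array"},"jaw":{"type":"number"},"newtons":{"type":"number"}},"required":["steps"]}

```bash
mkdir -p pics; ls; python3 - <<'E'
from rig import ctrl, imaging
import cv2,numpy as np
for n in("top","scene"):
    p=imaging.snapshot(n); cv2.imwrite(f"pics/{n}0.png",cv2.cvtColor(p,cv2.COLOR_RGB2BGR))
    c=imaging.calibration(n); print(n,c)
s=ctrl.state();print(s)
E
```

```text
pics
top {'mtx': array([[366.90202939,   0.        , 257.46273426],
       [  0.        , 366.90202939, 192.68715103],
       [  0.        ,   0.        ,   1.        ]]), 'k1': -0.04083296032693741, 'R': array([[ 0.02591965, -0.99941452,  0.02233336],
       [-0.99637956, -0.02763756, -0.08039862],
       [ 0.08096879, -0.0201686 , -0.99651256]]), 't': array([-0.01684373,  0.54669789,  1.4482554 ])}
scene {'mtx': array([[361.60620213,   0.        , 257.98933561],
       [  0.        , 361.60620213, 197.9595905 ],
       [  0.        ,   0.        ,   1.        ]]), 'k1': -0.09974831781157115, 'R': array([[ 0.47147493,  0.88187597,  0.00248313],
       [ 0.49835397, -0.26410847, -0.82576633],
       [-0.72756767,  0.3905656 , -0.56400691]]), 't': array([-0.24896861, -0.22023412,  1.64657162])}
{'t': 0.1, 'qpos': array([-1.22857495e+00,  4.91499327e-01,  1.55934145e+00, -1.81272697e-05,
        1.09172484e+00, -1.05615728e-01]), 'qd': array([-0.00055849, -0.00163006,  0.00030538, -0.00054197, -0.00208115,
       -0.00032937]), 'effort': array([ 3.66391323e-04, -6.13625693e+01, -2.58604252e+01,  6.93330145e-02,
        4.70270554e-02, -5.29893202e-05]), 'eef_pos': array([ 0.2705666 , -0.56314863,  0.18593638]), 'tool_rot': array([ 9.75033771e-01,  2.22056094e-01, -6.54031619e-05, -4.82133241e-04]), 'wrist_force': array([ 0.67170455,  0.02539727, -0.04678607]), 'moment': array([ 0.0089222 , -0.00897397, -0.03123268]), 'finger_force': 0.0, 'gripper_width': 0.09527705955977511}
```

View pics/top0.png

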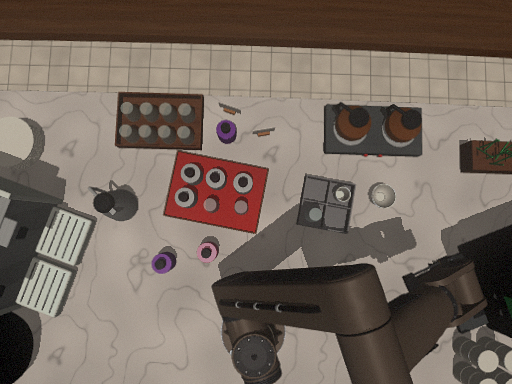

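View pics/scene0.png

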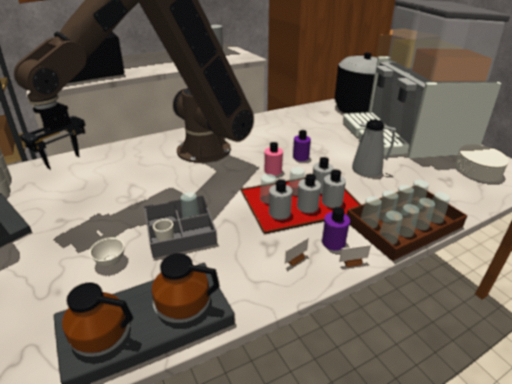

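The top view shows four steel canisters with black caps on the red tray, at about (191,173), (215,178), (243,182) and (185,197). The tumblers on the tray are at (211,205) and (241,207). The caddy's free cells are at about (316,187), which is +x+y, and (340,218), which is -x-y. The look-alikes are purple at (226,131) and (162,262) and pink at (207,252). They are the wrong colour and off the tray, so they are excluded.

```bash
cat > h.py <<'E'
import numpy as np, cv2
from rig import ctrl, imaging
def ray(c,uv,z):
    K=c["mtx"]; q=np.linalg.solve(K,[uv[0],uv[1],1.])[:2]
    p=cv2.undistortPoints(np.array([[uv]],float),K,np.array([c["k1"],0,0,0.]))[0,0]
    d=c["R"].T@[p[0],p[1],1]; o=-c["R"].T@c["t"]
    return o+d*(z-o[2])/d[2]
def proj(c,X):
    p=c["R"]@np.asarray(X)+c["t"]; s=p[:2]/p[2]; s=s*(1+c["k1"]*(s@s)); return (c["mtx"]@[*s,1])[:2]
E
python3 - <<'E'
from h import *
im=cv2.imread("pics/top0.png"); c=imaging.calibration("top")
hsv=cv2.cvtColor(im,cv2.COLOR_BGR2HSV)
red=cv2.inRange(hsv,(0,150,90),(8,255,255))|cv2.inRange(hsv,(172,150,90),(180,255,255))
cs,_=cv2.findContours(red,0,2); k=max(cs,key=cv2.contourArea); r=cv2.minAreaRect(k)
print("tray",r,[ray(c,p,.006).round(4) for p in cv2.boxPoints(r)])
roi=np.zeros(red.shape,np.uint8); cv2.fillConvexPoly(roi,cv2.boxPoints(r).astype(int),255)
dark=cv2.inRange(im,(0,0,0),(62,62,62))&roi
n,l,st,ce=cv2.connectedComponentsWithStats(dark)
for i in range(1,n):
    if st[i,4]>20: print(st[i],ce[i].round(1),ray(c,ce[i],.132).round(4))
crop=im[140:245,155:365]; cv2.imwrite("pics/crop.png",cv2.resize(crop,None,fx=3.8,fy=3.8,interpolation=cv2.INTER_CUBIC))
E
```

```text
tray ((215.65383911132812, 191.73077392578125), (92.17457580566406, 64.71831512451172), 11.309932708740234) [array([0.4502, 0.3705, 0.006 ]), array([0.7099, 0.3309, 0.006 ]), array([ 0.6461, -0.0397,  0.006 ]), array([0.3875, 0.0052, 0.006 ])]
[185 168  10   9  78] [189.5 172. ] [0.6081 0.2545 0.132 ]
[197 170   6  13  30] [200.4 176.8] [0.5913 0.2132 0.132 ]
[210 172  10  10  77] [214.6 176.8] [0.593  0.1606 0.132 ]
[221 175   6  14  21] [224.1 182.1] [0.574  0.1248 0.132 ]
[238 177  10  10  72] [242.6 181.5] [0.578  0.0564 0.132 ]
[192 191   6  16  39] [194.6 198.7] [0.5094 0.2315 0.132 ]
[178 192  11  10  79] [183.3 196.4] [0.5167 0.2738 0.132 ]
```

View pics/crop.png

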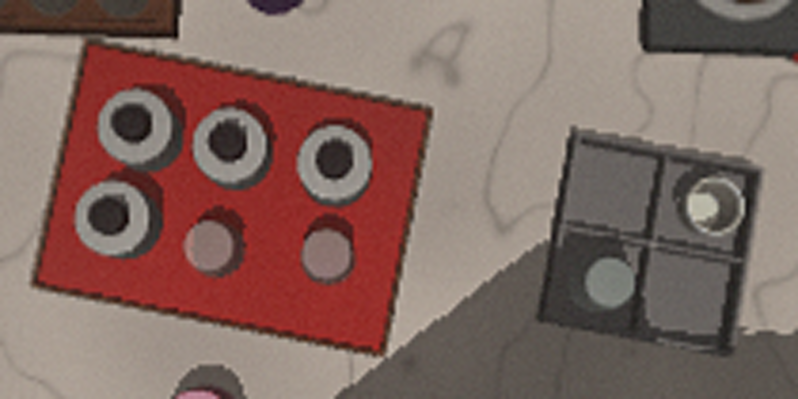

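The crop confirms the four grey canisters with black caps on the tray and the two empty caddy cells, upper left and lower right. The caddy rim corners in the crop are at about (575,128), (762,168), (730,352) and (540,320).

```bash
cat >> h.py <<'E'
def go(x,y,z,yaw=None):
    "print tool-frame shift (normalised) to reach world x,y,z"
    from scipy.spatial.transform import Rotation as R
    s=ctrl.state(); r=R.from_quat(s["tool_rot"]).as_matrix(); d=r.T@(np.array([x,y,z])-s["eef_pos"])
    print("t%.1f"%s["t"],"pos",s["eef_pos"].round(4),"toolx deg",np.degrees(np.arctan2(r[1,0],r[0,0])).round(2),"norm",(d/.3).round(4),"F",s["wrist_force"].round(2),"w",s["gripper_width"])
E
python3 - <<'E'
from h import *
c=imaging.calibration("top")
P=[ray(c,(155+u/3.8,140+v/3.8),.055) for u,v in[(575,128),(762,168),(730,352),(540,320)]]
print(np.round(P,4)); m=np.mean(P,0); print("caddy",m)
for i in range(4): d=P[(i+1)%4]-P[i]; print(np.hypot(*d[:2]),np.degrees(np.arctan2(d[1],d[0])))
print("crossing",ray(c,(155+650/3.8,140+240/3.8),.055))
# cells from floor pixel centres
print("far",ray(c,(155+613/3.8,140+187/3.8),.005),"near",ray(c,(155+688/3.8,140+296/3.8),.005))
print("flask lid",ray(c,(104,202),.21),"foot",ray(c,(123,205),.02))
go(.608,.2545,.25)
E
```

```text
[[ 0.6249 -0.1925  0.055 ]
 [ 0.5887 -0.389   0.055 ]
 [ 0.3971 -0.3566  0.055 ]
 [ 0.4252 -0.1594  0.055 ]]
caddy [ 0.50898486 -0.27438652  0.055     ]
0.1998215180525332 -100.43155391419077
0.19432664151603898 170.40967109285518
0.19917827646154776 81.90501371055377
0.20245921349235677 -9.395190749649128
crossing [ 0.51048365 -0.27218704  0.055     ]
far [ 0.56922048 -0.24205803  0.005     ] near [ 0.45455393 -0.32423331  0.005     ]
flask lid [0.48438352 0.5347198  0.21      ] foot [0.48294051 0.5332785  0.02      ]
t0.1 pos [ 0.2706 -0.5631  0.1859] toolx deg 25.66 norm [ 2.1941 -1.9699 -0.2114] F [ 0.67  0.03 -0.05] w 0.09527705955977511
```

Request:
servo_tool:
  steps:
    - {"dz": -0.12,"wz": 0.044}
    - {"dz": -0.12,"wz": 0.044}
  jaw: 0
  newtons: 40

```text
schema error: expected keys dx, dy, dz, wx, wy, wz
```

Request:
servo_tool:
  steps:
    - {"dx": 0,"dy": 0,"dz": -0.12,"wx": 0,"wy": 0,"wz": 0.044}
    - {"dx": 0,"dy": 0,"dz": -0.12,"wx": 0,"wy": 0,"wz": 0.044}
    - {"dx": 0.14,"dy": 0,"dz": 0,"wx": 0,"wy": 0,"wz": 0}
    - {"dx": 0.14,"dy": 0,"dz": 0,"wx": 0,"wy": 0,"wz": 0}
  jaw: 0
  newtons: 40

```text
t: 0.5
eef_pos: [0.3538, -0.5494, 0.2597]
tool_rot: [0.996, 0.084, 0.0, 0.001]
wrist_force: [-0.2, -0.6, -0.0]
gripper_width: 0.0951
finger_force: 0.0
```

```bash
python3 -c "
from h import *
go(.608,.2545,.26);go(.48,-.25,.26)"
```

```text
t0.5 pos [ 0.3538 -0.5494  0.2597] toolx deg 9.67 norm [ 1.2855 -2.4993 -0.0051] F [-0.22 -0.61 -0.02] w 0.09505642699089306
t0.5 pos [ 0.3538 -0.5494  0.2597] toolx deg 9.67 norm [ 0.5825 -0.9132 -0.0025] F [-0.22 -0.61 -0.02] w 0.09505642699089306
```

Request:
servo_tool:
  steps:
    - {"dx": 0.083,"dy": -0.13,"dz": 0,"wx": 0,"wy": 0,"wz": 0}
    - {"dx": 0.083,"dy": -0.13,"dz": -0.04,"wx": 0,"wy": 0,"wz": 0}
    - {"dx": 0.083,"dy": -0.13,"dz": -0.04,"wx": 0,"wy": 0,"wz": 0}
    - {"dx": 0.083,"dy": -0.13,"dz": 0,"wx": 0,"wy": 0,"wz": 0}
    - {"dx": 0.083,"dy": -0.13,"dz": 0,"wx": 0,"wy": 0,"wz": 0}
    - {"dx": 0.083,"dy": -0.13,"dz": 0,"wx": 0,"wy": 0,"wz": 0}
    - {"dx": 0.083,"dy": -0.13,"dz": 0,"wx": 0,"wy": 0,"wz": 0}
    - {"dx": 0,"dy": 0,"dz": 0,"wx": 0,"wy": 0,"wz": 0}

```text
t: 1.3
eef_pos: [0.4798, -0.2461, 0.2825]
tool_rot: [0.996, 0.088, 0.0, -0.0]
wrist_force: [-0.2, -0.1, 0.7]
gripper_width: 0.0951
finger_force: 0.0
```

```bash
python3 - <<'E'
from h import *
go(.608,.2545,.26)
c=imaging.calibration("wrist"); np.save("wc1.npy",c,allow_pickle=True); p=imaging.snapshot("wrist"); cv2.imwrite("pics/w1.png",p[:,:,::-1])
for n,X in dict(ctr=(.51,-.273,.055),far=(.5657,-.233,.005),near=(.4543,-.313,.005)).items(): print(n,proj(c,X).round(1))
E
```

```text
t1.3 pos [ 0.4798 -0.2461  0.2825] toolx deg 10.07 norm [ 0.7123 -1.5681  0.0766] F [-0.17 -0.08  0.69] w 0.09510719768270977
ctr [278.4 151.6]
far [258.2 109.6]
near [293.  185.2]
```

View pics/w1.png

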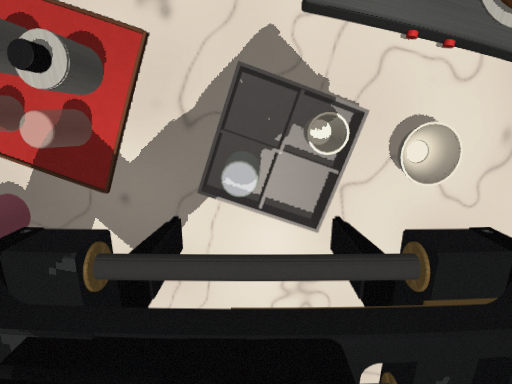

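The wrist view shows the caddy rim corners at about (239,62), (369,110), (318,231) and (199,192), with the dark far cell at (258,107) and the lit near cell at (297,178).

```bash
python3 - <<'E'
from h import *
c=np.load("wc1.npy",allow_pickle=True).item()
P=np.array([ray(c,p,.055) for p in[(239,62),(369,109),(318,231),(199,192)]])
print(P.round(4),P.mean(0))
for i in range(4): d=P[(i+1)%4]-P[i]; print(np.hypot(*d[:2]),np.degrees(np.arctan2(d[1],d[0])))
go(.608,.2545,.26)
E
```

```text
[[ 0.6222 -0.1955  0.055 ]
 [ 0.5936 -0.3898  0.055 ]
 [ 0.3983 -0.3591  0.055 ]
 [ 0.4284 -0.1653  0.055 ]] [ 0.51062767 -0.27744094  0.055     ]
0.19634798721566507 -98.37603752320466
0.19769512897181554 171.07489838862946
0.1961425410866424 81.1565403951442
0.19609314596962926 -8.867649057894932
t1.4 pos [ 0.4793 -0.2481  0.2825] toolx deg 10.03 norm [ 0.7144 -1.5751  0.0751] F [ 0.29 -0.45 -0.37] w 0.09471736267496358
```

Request:
servo_tool:
  steps:
    - {"dx": 0.07,"dy": -0.14,"dz": 0,"wx": 0,"wy": 0,"wz": 0}
    - {"dx": 0.07,"dy": -0.14,"dz": 0,"wx": 0,"wy": 0,"wz": 0}
    - {"dx": 0.07,"dy": -0.14,"dz": 0,"wx": 0,"wy": 0,"wz": 0}
    - {"dx": 0.07,"dy": -0.14,"dz": 0,"wx": 0,"wy": 0,"wz": 0}
    - {"dx": 0.06,"dy": -0.14,"dz": 0,"wx": 0,"wy": 0,"wz": 0}
    - {"dx": 0.04,"dy": -0.14,"dz": 0,"wx": 0,"wy": 0,"wz": 0}
    - {"dx": 0.0,"dy": -0.14,"dz": 0,"wx": 0,"wy": 0,"wz": 0}
    - {"dx": 0,"dy": 0,"dz": 0,"wx": 0,"wy": 0,"wz": 0}

```text
t: 2.15
eef_pos: [0.5403, 0.0616, 0.2821]
tool_rot: [0.996, 0.087, -0.0, -0.0]
wrist_force: [-0.1, -0.8, -0.3]
gripper_width: 0.0948
finger_force: 0.0
```

```bash
python3 - <<'E'
from h import *
go(.578,.0564,.2)
c=imaging.calibration("wrist"); np.save("wc2.npy",c,allow_pickle=True); p=imaging.snapshot("wrist"); cv2.imwrite("pics/w2.png",p[:,:,::-1])
for X in [(.608,.2545,.132),(.593,.1606,.132),(.578,.0564,.132),(.5167,.2738,.132)]: print(proj(c,X).round(1))
E
```

```text
t2.1 pos [0.5403 0.0616 0.2821] toolx deg 9.99 norm [0.1211 0.039  0.2736] F [-0.11 -0.78 -0.26] w 0.09482873355961627
[105.3  94.9]
[182.2 121. ]
[266.5 148.7]
[ 86.4 167.8]
```

View pics/w2.png

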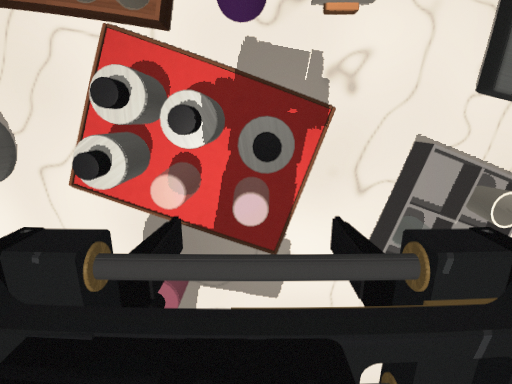

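The wrist view shows black cap tops at about (108,93), (183,120), (267,147) and (88,166), within about 3 px of the predictions. I'll weigh the right-hand canister (C) first.

```bash
python3 - <<'E'
from h import *
c=np.load("wc2.npy",allow_pickle=True).item(); im=cv2.imread("pics/w2.png")
for n,w in dict(A=(102,92),B=(183,120),C=(267,147),D=(84,166)).items():
    m=cv2.inRange(im,(0,0,0),(38,38,38)); r=np.zeros_like(m); cv2.circle(r,w,26,255,-1); m&=r
    k,l,s,ce=cv2.connectedComponentsWithStats(m); i=1+s[1:,4].argmax(); print(n,s[i],ce[i].round(1),ray(c,ce[i],.132).round(4))
E
```

```text
A [100  77  29  31 313] [119.   93.6] [0.6121 0.2383 0.132 ]
B [188 106  13  27 128] [195.9 118.7] [0.5984 0.1448 0.132 ]
C [253 132  28  30 634] [266.5 146.5] [0.5806 0.0569 0.132 ]
D [ 84 151  26  27 309] [100.6 161.5] [0.5278 0.2559 0.132 ]
```

Request:
servo_tool:
  steps:
    - {"dx": 0.121,"dy": 0.039,"dz": 0.0,"wx": 0,"wy": 0,"wz": 0}
    - {"dx": 0,"dy": 0,"dz": 0.12,"wx": 0,"wy": 0,"wz": 0}
    - {"dx": 0,"dy": 0,"dz": 0.12,"wx": 0,"wy": 0,"wz": 0}
    - {"dx": 0,"dy": 0,"dz": 0,"wx": 0,"wy": 0,"wz": 0}

```text
t: 2.6
eef_pos: [0.5769, 0.0514, 0.2063]
tool_rot: [0.996, 0.085, -0.004, -0.0]
wrist_force: [-0.3, -0.5, 0.5]
gripper_width: 0.0955
finger_force: 0.0
```

```bash
python3 - <<'E'
from h import *
go(.578,.0564,.104)
E
```

```text
t2.6 pos [0.5769 0.0514 0.2063] toolx deg 9.7 norm [ 0.0089 -0.0154  0.3408] F [-0.27 -0.46  0.54] w 0.09554338670019272
```

Request:
servo_tool:
  steps:
    - {"dx": 0.013,"dy": -0.015,"dz": 0.12,"wx": 0,"wy": 0,"wz": 0}
    - {"dx": 0,"dy": 0,"dz": 0.12,"wx": 0,"wy": 0,"wz": 0}
    - {"dx": 0,"dy": 0,"dz": 0.08,"wx": 0,"wy": 0,"wz": 0}
    - {"dx": 0,"dy": 0,"dz": 0.02,"wx": 0,"wy": 0,"wz": 0}
    - {"dx": 0,"dy": 0,"dz": 0,"wx": 0,"wy": 0,"wz": 0}
    - {"dx": 0,"dy": 0,"dz": 0,"wx": 0,"wy": 0,"wz": 0}

```text
t: 3.2
eef_pos: [0.5827, 0.058, 0.1103]
tool_rot: [0.996, 0.085, 0.001, 0.0]
wrist_force: [0.5, -0.0, -0.4]
gripper_width: 0.0952
finger_force: 0.0
```

Request:
servo_tool:
  steps:
    - {"dx": 0,"dy": 0,"dz": 0,"wx": 0,"wy": 0,"wz": 0}
    - {"dx": 0,"dy": 0,"dz": 0,"wx": 0,"wy": 0,"wz": 0}
    - {"dx": 0,"dy": 0,"dz": 0,"wx": 0,"wy": 0,"wz": 0}
    - {"dx": 0,"dy": 0,"dz": 0,"wx": 0,"wy": 0,"wz": 0}
    - {"dx": 0,"dy": 0,"dz": 0,"wx": 0,"wy": 0,"wz": 0}
    - {"dx": 0,"dy": 0,"dz": 0,"wx": 0,"wy": 0,"wz": 0}
  jaw: 1
  newtons: 40

```text
t: 3.8
eef_pos: [0.5816, 0.0586, 0.1084]
tool_rot: [0.996, 0.086, -0.0, 0.0]
wrist_force: [-0.6, -0.6, -0.4]
gripper_width: 0.0524
finger_force: 0.0
```

Request:
servo_tool:
  steps:
    - {"dx": 0,"dy": 0,"dz": 0.014,"wx": 0,"wy": 0,"wz": 0}
    - {"dx": 0,"dy": 0,"dz": 0,"wx": 0,"wy": 0,"wz": 0}
    - {"dx": 0,"dy": 0,"dz": 0,"wx": 0,"wy": 0,"wz": 0}
    - {"dx": 0,"dy": 0,"dz": 0,"wx": 0,"wy": 0,"wz": 0}
    - {"dx": 0,"dy": 0,"dz": 0,"wx": 0,"wy": 0,"wz": 0}
    - {"dx": 0,"dy": 0,"dz": 0,"wx": 0,"wy": 0,"wz": 0}

```text
t: 4.4
eef_pos: [0.5847, 0.0575, 0.1078]
tool_rot: [0.996, 0.086, 0.004, 0.001]
wrist_force: [0.1, -8.7, 30.8]
gripper_width: 0.0049
finger_force: 31.0
```

Request:
servo_tool:
  steps:
    - {"dx": 0,"dy": 0,"dz": -0.02,"wx": 0,"wy": 0,"wz": 0}
    - {"dx": 0,"dy": 0,"dz": -0.03,"wx": 0,"wy": 0,"wz": 0}
    - {"dx": 0,"dy": 0,"dz": -0.03,"wx": 0,"wy": 0,"wz": 0}
    - {"dx": 0,"dy": 0,"dz": 0,"wx": 0,"wy": 0,"wz": 0}
    - {"dx": 0,"dy": 0,"dz": 0,"wx": 0,"wy": 0,"wz": 0}
    - {"dx": 0,"dy": 0,"dz": 0,"wx": 0,"wy": 0,"wz": 0}

```text
t: 5.0
eef_pos: [0.5814, 0.0586, 0.1278]
tool_rot: [0.996, 0.086, -0.0, -0.0]
wrist_force: [0.2, 0.1, 0.0]
gripper_width: 0.0003
finger_force: 0.0
```

The gripper shut completely, so the grasp missed. I'll look before doing anything else.

```bash
python3 - <<'E'
from h import *
go(.5795,.0565,.15)
c=imaging.calibration("wrist"); p=imaging.snapshot("wrist"); cs=imaging.calibration("scene"); q=imaging.snapshot("scene")
s=ctrl.state()["eef_pos"]; print(proj(c,s),proj(cs,s), proj(cs,(.5795,.0565,.132)),proj(cs,(.5795,.0565,.006)))
a=cv2.resize(p[80:330,130:400],(400,370)); b=cv2.resize(q[110:240,220:360],(398,370),interpolation=2)
cv2.imwrite("pics/m1.png",np.hstack([a,b])[:,:,::-1])
E
```

```text
t5.0 pos [0.5814 0.0586 0.1278] toolx deg 9.82 norm [-0.0076  0.0058 -0.074 ] F [0.23 0.13 0.  ] w 0.00027052747153481766
[257.11078307 218.54871115] [281.7244774 182.134534 ] [280.92068163 180.89742017] [279.52191792 212.10848356]
```

View pics/m1.png

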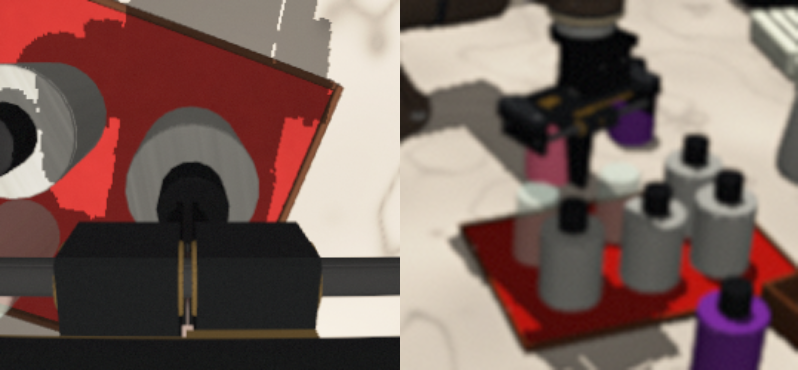

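The left panel shows the canister still upright with its cap at crop (193,200). In the right panel the shut fingertips end at (578,187), above or behind the cap top at (574,203). I'll raise the arm and compare the real fingertips with the reported TCP.

Request:
servo_tool:
  steps:
    - {"dx": 0,"dy": 0,"dz": -0.12,"wx": 0,"wy": 0,"wz": 0}
    - {"dx": 0,"dy": 0,"dz": -0.12,"wx": 0,"wy": 0,"wz": 0}
    - {"dx": 0,"dy": 0,"dz": 0,"wx": 0,"wy": 0,"wz": 0}

```text
t: 5.4
eef_pos: [0.5834, 0.0586, 0.2043]
tool_rot: [0.996, 0.086, 0.003, 0.0]
wrist_force: [-0.1, -0.5, 0.5]
gripper_width: 0.0002
finger_force: 0.0
```

```bash
python3 - <<'E'
from h import *
go(.5795,.0565,.15)
c=imaging.calibration("wrist"); s=ctrl.state()["eef_pos"]; p=imaging.snapshot("wrist"); cs=imaging.calibration("scene"); q=imaging.snapshot("scene")
tz=np.array([0,0,1.])
def L(im,c,x0,y0,x1,y1,f,X):
    o=cv2.resize(im[y0:y1,x0:x1],None,fx=f,fy=f,interpolation=2); o=np.clip((o/255.)**.5*255,0,255).astype(np.uint8).copy()
    for P,col in X:
        u=proj(c,P); print(u.round(1)); cv2.drawMarker(o,(int((u[0]-x0+.5)*f),int((u[1]-y0+.5)*f)),col,0,12,1)
    return o
a=L(p,c,200,110,330,260,3,[(s,(255,255,0)),(s+.025*tz,(0,255,0)),((.5795,.0565,.132),(0,255,255))])
b=L(q,cs,240,130,340,230,4.5,[(s,(255,255,0)),(s+.025*tz,(0,255,0)),((.5795,.0565,.132),(0,255,255)),((.5795,.0565,.006),(0,255,255))])
cv2.imwrite("pics/m2.png",np.hstack([a[:450,:],b[:450,:]][:2])[:,:,::-1]); print(a.shape,b.shape)
E
```

```text
t5.4 pos [0.5834 0.0586 0.2043] toolx deg 9.82 norm [-0.0154  0.0045  0.1809] F [-0.09 -0.53  0.49] w 0.00019349291077468494
[257.  218.6]
[257.1 231.2]
[258.2 198.7]
[283.  161.6]
[283.3 154.5]
[280.9 180.9]
[279.5 212.1]
(450, 390, 3) (450, 450, 3)
```

View pics/m2.png

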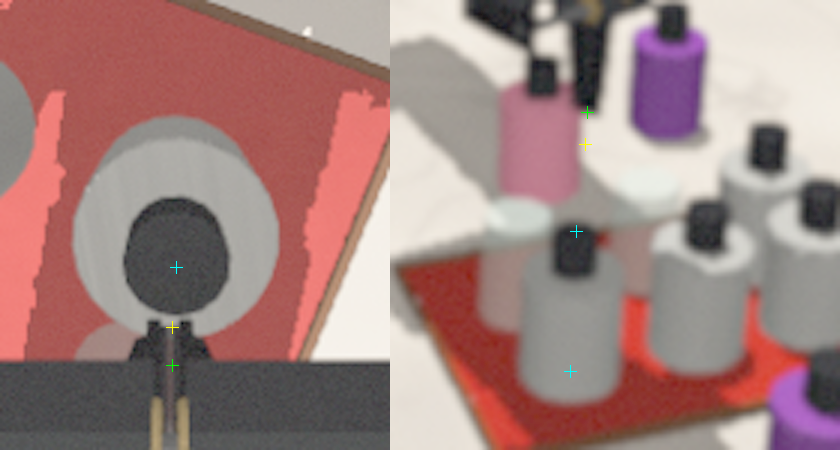

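```bash
python3 - <<'E'
from h import *
w=imaging.calibration("wrist"); s=imaging.calibration("scene"); t=imaging.calibration("top")
def tri(*a):
    A=np.zeros((3,3));b=np.zeros(3)
    for c,uv in a:
        o=-c["R"].T@c["t"]; d=ray(c,uv,0)-o; d/=np.linalg.norm(d); M=np.eye(3)-np.outer(d,d); A+=M;b+=M@o
    X=np.linalg.solve(A,b); return X.round(4),[ (proj(c,X)-uv).round(1) for c,uv in a]
W=lambda u,v:(200+u/3-.5,110+v/3-.5); S=lambda u,v:(240+(u-390)/4.5-.5,130+v/4.5-.5)
print("cam centre",-w["R"].T@w["t"], ctrl.state()["eef_pos"])
print("tip",tri((w,W(172,323)),(s,S(587,106))))
print("cap w+s",tri((w,W(177,257)),(s,S(577,233))))
print("cap t+s",tri((t,(242.6,181.5)),(s,S(577,233))))
print("cap w ray",ray(w,W(177,257),.132), "t ray",ray(t,(242.6,181.5),.132))
E
```

```text
cam centre [0.64934025 0.07079501 0.39800747] [0.58163401 0.05858505 0.20036945]
tip (array([0.5918, 0.0578, 0.2368]), [array([4.6, 5.8]), array([1.4, 0.5])])
cap w+s (array([0.5813, 0.0566, 0.1313]), [array([0.4, 0.4]), array([0.2, 0. ])])
cap t+s (array([0.5787, 0.0569, 0.13  ]), [array([-0.1, -0.1]), array([-0.2,  0. ])])
cap w ray [0.58181713 0.05701808 0.132     ] t ray [0.57816688 0.05631774 0.132     ]
```

Triangulation puts the cap top at (.580,.057,.131), as expected. The real fingertips sit about 25 to 30 mm above the reported TCP, which fits the fingers having shut on top of the cap at a reported z of .108. I'll grasp lower and check the width and force.

Request:
servo_tool:
  steps:
    - {"dx": -0.008,"dy": 0.003,"dz": 0,"wx": 0,"wy": 0,"wz": 0}
    - {"dx": 0,"dy": 0,"dz": 0,"wx": 0,"wy": 0,"wz": 0}
    - {"dx": 0,"dy": 0,"dz": 0,"wx": 0,"wy": 0,"wz": 0}
    - {"dx": 0,"dy": 0,"dz": 0,"wx": 0,"wy": 0,"wz": 0}
    - {"dx": 0,"dy": 0,"dz": 0,"wx": 0,"wy": 0,"wz": 0}
    - {"dx": 0,"dy": 0,"dz": 0.1,"wx": 0,"wy": 0,"wz": 0}
    - {"dx": 0,"dy": 0,"dz": 0.1,"wx": 0,"wy": 0,"wz": 0}
    - {"dx": 0,"dy": 0,"dz": 0.1,"wx": 0,"wy": 0,"wz": 0}
  jaw: 0.25

```text
t: 6.3
eef_pos: [0.5795, 0.0573, 0.1093]
tool_rot: [0.996, 0.086, 0.0, 0.0]
wrist_force: [0.4, -0.3, 0.2]
gripper_width: 0.0591
finger_force: 0.0
```

Request:
servo_tool:
  steps:
    - {"dx": 0,"dy": 0,"dz": 0.03,"wx": 0,"wy": 0,"wz": 0}
    - {"dx": 0,"dy": 0,"dz": 0.03,"wx": 0,"wy": 0,"wz": 0}
    - {"dx": 0,"dy": 0,"dz": 0,"wx": 0,"wy": 0,"wz": 0}
    - {"dx": 0,"dy": 0,"dz": 0,"wx": 0,"wy": 0,"wz": 0}

```text
t: 6.7
eef_pos: [0.58, 0.0573, 0.0932]
tool_rot: [0.996, 0.086, 0.001, 0.0]
wrist_force: [-0.8, -0.9, 1.6]
gripper_width: 0.0711
finger_force: 0.0
```

Request:
servo_tool:
  steps:
    - {"dx": 0,"dy": 0,"dz": 0,"wx": 0,"wy": 0,"wz": 0}
    - {"dx": 0,"dy": 0,"dz": 0,"wx": 0,"wy": 0,"wz": 0}
    - {"dx": 0,"dy": 0,"dz": 0,"wx": 0,"wy": 0,"wz": 0}
    - {"dx": 0,"dy": 0,"dz": 0,"wx": 0,"wy": 0,"wz": 0}
    - {"dx": 0,"dy": 0,"dz": 0,"wx": 0,"wy": 0,"wz": 0}
    - {"dx": 0,"dy": 0,"dz": 0,"wx": 0,"wy": 0,"wz": 0}
    - {"dx": 0,"dy": 0,"dz": 0,"wx": 0,"wy": 0,"wz": 0}
  jaw: 1
  newtons: 20

```text
t: 7.4
eef_pos: [0.5796, 0.0571, 0.0924]
tool_rot: [0.996, 0.086, 0.0, 0.0]
wrist_force: [0.6, -2.2, 1.5]
gripper_width: 0.0354
finger_force: 20.0
```

The cap is gripped at 35 mm. I'll lift it to weigh.

Request:
servo_tool:
  steps:
    - {"dx": 0,"dy": 0,"dz": 0,"wx": 0,"wy": 0,"wz": 0}
    - {"dx": 0,"dy": 0,"dz": -0.02,"wx": 0,"wy": 0,"wz": 0}
    - {"dx": 0,"dy": 0,"dz": -0.03,"wx": 0,"wy": 0,"wz": 0}
    - {"dx": 0,"dy": 0,"dz": -0.03,"wx": 0,"wy": 0,"wz": 0}
    - {"dx": 0,"dy": 0,"dz": 0,"wx": 0,"wy": 0,"wz": 0}
    - {"dx": 0,"dy": 0,"dz": 0,"wx": 0,"wy": 0,"wz": 0}
    - {"dx": 0,"dy": 0,"dz": 0,"wx": 0,"wy": 0,"wz": 0}
    - {"dx": 0,"dy": 0,"dz": 0,"wx": 0,"wy": 0,"wz": 0}
  newtons: 45

```text
t: 8.2
eef_pos: [0.5793, 0.0573, 0.1159]
tool_rot: [0.996, 0.086, -0.0, 0.0]
wrist_force: [0.2, -0.1, -4.9]
gripper_width: 0.0349
finger_force: 45.0
```

Request:
servo_tool:
  steps:
    - {"dx": 0,"dy": 0,"dz": 0,"wx": 0,"wy": 0,"wz": 0}

```text
t: 8.3
eef_pos: [0.5793, 0.0572, 0.1159]
tool_rot: [0.996, 0.086, -0.0, 0.0]
wrist_force: [0.4, 0.1, -5.2]
gripper_width: 0.0347
finger_force: 45.0
```

```bash
python3 - <<'E'
from h import *
go(.5655,-.2357,.24)
E
```

```text
t8.3 pos [0.5793 0.0572 0.1159] toolx deg 9.82 norm [-0.2121  0.9543 -0.4134] F [ 0.39  0.15 -5.2 ] w 0.03468378371091067
```

About 5 N, so C is full. I'll put it back.

Request:
servo_tool:
  steps:
    - {"dx": 0,"dy": 0,"dz": 0.03,"wx": 0,"wy": 0,"wz": 0}
    - {"dx": 0,"dy": 0,"dz": 0.03,"wx": 0,"wy": 0,"wz": 0}
    - {"dx": 0,"dy": 0,"dz": 0.012,"wx": 0,"wy": 0,"wz": 0}
    - {"dx": 0,"dy": 0,"dz": 0.008,"wx": 0,"wy": 0,"wz": 0}
    - {"dx": 0,"dy": 0,"dz": 0,"wx": 0,"wy": 0,"wz": 0}
    - {"dx": 0,"dy": 0,"dz": 0,"wx": 0,"wy": 0,"wz": 0}
    - {"dx": 0,"dy": 0,"dz": 0,"wx": 0,"wy": 0,"wz": 0}

```text
t: 9.0
eef_pos: [0.5796, 0.0572, 0.0925]
tool_rot: [0.996, 0.086, 0.0, 0.0]
wrist_force: [-1.1, -1.3, 1.6]
gripper_width: 0.0349
finger_force: 45.0
```

Request:
servo_tool:
  steps:
    - {"dx": 0,"dy": 0,"dz": 0,"wx": 0,"wy": 0,"wz": 0}
    - {"dx": 0,"dy": 0,"dz": 0,"wx": 0,"wy": 0,"wz": 0}
    - {"dx": 0,"dy": 0,"dz": 0,"wx": 0,"wy": 0,"wz": 0}
    - {"dx": 0,"dy": 0,"dz": 0,"wx": 0,"wy": 0,"wz": 0}
    - {"dx": 0,"dy": 0,"dz": -0.08,"wx": 0,"wy": 0,"wz": 0}
    - {"dx": 0,"dy": 0,"dz": -0.14,"wx": 0,"wy": 0,"wz": 0}
  jaw: 0.25

```text
t: 9.6
eef_pos: [0.5782, 0.0572, 0.1568]
tool_rot: [0.996, 0.086, -0.003, -0.0]
wrist_force: [0.3, 1.3, 0.0]
gripper_width: 0.0703
finger_force: 0.0
```

```bash
python3 - <<'E'
from h import *
go(.594,.160,.165)
E
```

```text
t9.6 pos [0.5782 0.0572 0.1568] toolx deg 9.81 norm [ 0.1101 -0.3286 -0.0277] F [0.3  1.28 0.01] w 0.07029427826917581
```

Request:
servo_tool:
  steps:
    - {"dx": 0.037,"dy": -0.11,"dz": 0,"wx": 0,"wy": 0,"wz": 0}
    - {"dx": 0.037,"dy": -0.11,"dz": 0,"wx": 0,"wy": 0,"wz": 0}
    - {"dx": 0.037,"dy": -0.11,"dz": 0,"wx": 0,"wy": 0,"wz": 0}
    - {"dx": 0,"dy": 0,"dz": 0,"wx": 0,"wy": 0,"wz": 0}
    - {"dx": 0,"dy": 0,"dz": 0,"wx": 0,"wy": 0,"wz": 0}

```text
t: 10.1
eef_pos: [0.5952, 0.161, 0.158]
tool_rot: [0.996, 0.086, -0.0, 0.0]
wrist_force: [-0.3, -0.6, 0.5]
gripper_width: 0.0718
finger_force: 0.0
```

```bash
python3 - <<'E'
from h import *
go(.5945,.1606,.0925)
E
```

```text
t10.1 pos [0.5952 0.161  0.158 ] toolx deg 9.9 norm [-0.0024  0.0009  0.2184] F [-0.25 -0.6   0.53] w 0.071769923626724
```

Request:
servo_tool:
  steps:
    - {"dx": -0.002,"dy": 0,"dz": 0.08,"wx": 0,"wy": 0,"wz": 0}
    - {"dx": 0,"dy": 0,"dz": 0.08,"wx": 0,"wy": 0,"wz": 0}
    - {"dx": 0,"dy": 0,"dz": 0.058,"wx": 0,"wy": 0,"wz": 0}
    - {"dx": 0,"dy": 0,"dz": 0,"wx": 0,"wy": 0,"wz": 0}
    - {"dx": 0,"dy": 0,"dz": 0,"wx": 0,"wy": 0,"wz": 0}

```text
t: 10.6
eef_pos: [0.595, 0.1596, 0.0932]
tool_rot: [0.996, 0.085, -0.0, 0.0]
wrist_force: [0.2, -0.3, -0.2]
gripper_width: 0.0716
finger_force: 0.0
```

Request:
servo_tool:
  steps:
    - {"dx": 0,"dy": 0,"dz": 0,"wx": 0,"wy": 0,"wz": 0}
    - {"dx": 0,"dy": 0,"dz": 0,"wx": 0,"wy": 0,"wz": 0}
    - {"dx": 0,"dy": 0,"dz": 0,"wx": 0,"wy": 0,"wz": 0}
    - {"dx": 0,"dy": 0,"dz": 0,"wx": 0,"wy": 0,"wz": 0}
    - {"dx": 0,"dy": 0,"dz": 0,"wx": 0,"wy": 0,"wz": 0}
    - {"dx": 0,"dy": 0,"dz": 0,"wx": 0,"wy": 0,"wz": 0}
    - {"dx": 0,"dy": 0,"dz": 0,"wx": 0,"wy": 0,"wz": 0}
  jaw: 1
  newtons: 45

```text
t: 11.3
eef_pos: [0.5949, 0.1605, 0.093]
tool_rot: [0.996, 0.086, 0.0, -0.0]
wrist_force: [-0.3, 0.6, 0.9]
gripper_width: 0.0347
finger_force: 45.0
```

Request:
servo_tool:
  steps:
    - {"dx": 0,"dy": 0,"dz": -0.02,"wx": 0,"wy": 0,"wz": 0}
    - {"dx": 0,"dy": 0,"dz": -0.03,"wx": 0,"wy": 0,"wz": 0}
    - {"dx": 0,"dy": 0,"dz": -0.03,"wx": 0,"wy": 0,"wz": 0}
    - {"dx": 0,"dy": 0,"dz": 0,"wx": 0,"wy": 0,"wz": 0}
    - {"dx": 0,"dy": 0,"dz": 0,"wx": 0,"wy": 0,"wz": 0}
    - {"dx": 0,"dy": 0,"dz": 0,"wx": 0,"wy": 0,"wz": 0}
    - {"dx": 0,"dy": 0,"dz": 0,"wx": 0,"wy": 0,"wz": 0}

```text
t: 12.0
eef_pos: [0.5946, 0.1604, 0.1165]
tool_rot: [0.996, 0.086, -0.0, 0.0]
wrist_force: [0.2, 0.7, -1.8]
gripper_width: 0.0348
finger_force: 45.0
```

```bash
python3 - <<'E'
from h import *
go(.5655,-.2357,.24)
E
```

```text
t12.0 pos [0.5946 0.1604 0.1165] toolx deg 9.82 norm [-0.3209  1.2843 -0.4115] F [ 0.21  0.7  -1.81] w 0.0348007045582379
```

About 2 N, so B is spent. I'll carry it to the far free cell.

Request:
servo_tool:
  steps:
    - {"dx": 0,"dy": 0,"dz": -0.08,"wx": 0,"wy": 0,"wz": 0}
    - {"dx": 0,"dy": 0,"dz": -0.13,"wx": 0,"wy": 0,"wz": 0}
    - {"dx": 0,"dy": 0,"dz": -0.13,"wx": 0,"wy": 0,"wz": 0}
    - {"dx": 0,"dy": 0,"dz": -0.13,"wx": 0,"wy": 0,"wz": 0}
    - {"dx": -0.01,"dy": 0.04,"dz": -0.03,"wx": 0,"wy": 0,"wz": 0}
    - {"dx": -0.02,"dy": 0.08,"dz": 0,"wx": 0,"wy": 0,"wz": 0}
    - {"dx": -0.03,"dy": 0.12,"dz": 0,"wx": 0,"wy": 0,"wz": 0}
    - {"dx": -0.03,"dy": 0.12,"dz": 0,"wx": 0,"wy": 0,"wz": 0}

```text
t: 12.8
eef_pos: [0.5858, 0.048, 0.2655]
tool_rot: [0.996, 0.086, -0.001, 0.0]
wrist_force: [0.7, 0.1, -3.1]
gripper_width: 0.0345
finger_force: 45.0
```

Request:
servo_tool:
  steps:
    - {"dx": -0.03,"dy": 0.12,"dz": 0,"wx": 0,"wy": 0,"wz": 0}
    - {"dx": -0.03,"dy": 0.12,"dz": 0,"wx": 0,"wy": 0,"wz": 0}
    - {"dx": -0.03,"dy": 0.12,"dz": 0,"wx": 0,"wy": 0,"wz": 0}
    - {"dx": -0.03,"dy": 0.12,"dz": 0,"wx": 0,"wy": 0,"wz": 0}
    - {"dx": -0.03,"dy": 0.12,"dz": 0,"wx": 0,"wy": 0,"wz": 0}
    - {"dx": -0.03,"dy": 0.12,"dz": 0,"wx": 0,"wy": 0,"wz": 0}
    - {"dx": -0.02,"dy": 0.12,"dz": 0,"wx": 0,"wy": 0,"wz": 0}
    - {"dx": 0,"dy": 0,"dz": 0,"wx": 0,"wy": 0,"wz": 0}

```text
t: 13.6
eef_pos: [0.5695, -0.2133, 0.2651]
tool_rot: [0.996, 0.084, -0.001, -0.0]
wrist_force: [-0.0, 0.2, -2.0]
gripper_width: 0.035
finger_force: 45.0
```

Request:
servo_tool:
  steps:
    - {"dx": -0.01,"dy": 0.06,"dz": 0,"wx": 0,"wy": 0,"wz": 0}
    - {"dx": 0,"dy": 0,"dz": 0,"wx": 0,"wy": 0,"wz": 0}
    - {"dx": 0,"dy": 0,"dz": 0,"wx": 0,"wy": 0,"wz": 0}

```text
t: 13.9
eef_pos: [0.5704, -0.2273, 0.2663]
tool_rot: [0.996, 0.086, -0.0, -0.0]
wrist_force: [0.0, 0.0, -1.8]
gripper_width: 0.0347
finger_force: 45.0
```

```bash
python3 - <<'E'
from h import *
go(.5655,-.2357,.0925)
E
```

```text
t13.9 pos [ 0.5704 -0.2273  0.2663] toolx deg 9.81 norm [-0.0203  0.0251  0.5794] F [ 0.    0.02 -1.81] w 0.03474635887473753
```

Request:
servo_tool:
  steps:
    - {"dx": -0.02,"dy": 0.025,"dz": 0,"wx": 0,"wy": 0,"wz": 0}
    - {"dx": 0,"dy": 0,"dz": 0.12,"wx": 0,"wy": 0,"wz": 0}
    - {"dx": 0,"dy": 0,"dz": 0.13,"wx": 0,"wy": 0,"wz": 0}
    - {"dx": 0,"dy": 0,"dz": 0.1,"wx": 0,"wy": 0,"wz": 0}
    - {"dx": 0,"dy": 0,"dz": 0.03,"wx": 0,"wy": 0,"wz": 0}
    - {"dx": 0,"dy": 0,"dz": 0,"wx": 0,"wy": 0,"wz": 0}

```text
t: 14.5
eef_pos: [0.5656, -0.2356, 0.1523]
tool_rot: [0.996, 0.086, -0.001, -0.0]
wrist_force: [-0.2, -0.8, -1.2]
gripper_width: 0.035
finger_force: 45.0
```

```bash
python3 - <<'E'
from h import *
go(.5655,-.2357,.0925)
c=imaging.calibration("wrist"); p=imaging.snapshot("wrist")
o=cv2.resize(p[60:260,140:410],None,fx=2.9,fy=2.9,interpolation=2); o=((o/255.)**.6*255).astype(np.uint8).copy()
ux=np.array([.9877,-.1564,0]);uy=np.array([.1564,.9877,0]);C=np.array([.510,-.276,.055])
for a,b in[(.1,.1),(.1,-.1),(-.1,.1),(-.1,-.1),(0,0),(.1,0),(0,.1)]:
    u=proj(c,C+a*ux+b*uy); cv2.drawMarker(o,(int((u[0]-140+.5)*2.9),int((u[1]-60+.5)*2.9)),(255,255,0),0,10,1)
cv2.imwrite("pics/m3.png",o[:,:,::-1])
E
```

```text
t14.5 pos [ 0.5656 -0.2356  0.1523] toolx deg 9.84 norm [-0.0002  0.0005  0.1993] F [-0.2  -0.84 -1.2 ] w 0.035015086207586595
```

View pics/m3.png

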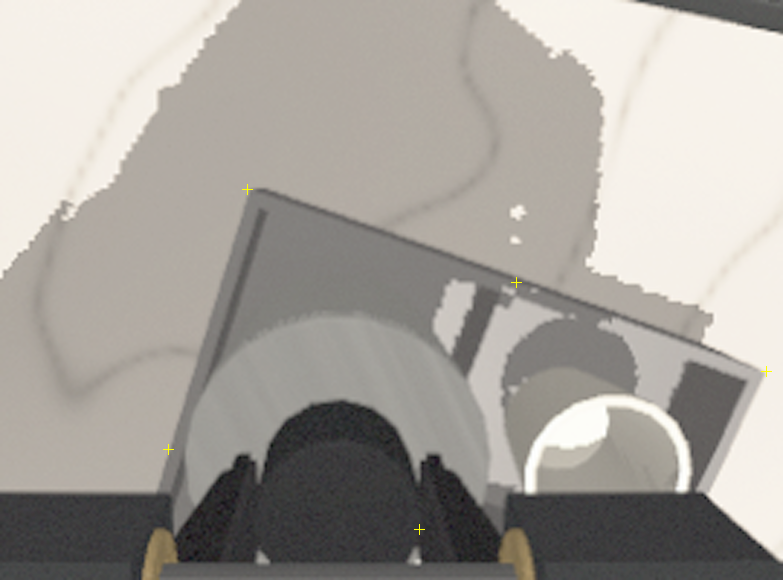

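The wrist view shows the caddy model's corner markers on the real rim within about 3 mm and balanced around the centre. The canister is above the far cell, so I'll descend gently.

Request:
servo_tool:
  steps:
    - {"dx": 0,"dy": 0,"dz": 0.05,"wx": 0,"wy": 0,"wz": 0}
    - {"dx": 0,"dy": 0,"dz": 0.05,"wx": 0,"wy": 0,"wz": 0}
    - {"dx": 0,"dy": 0,"dz": 0.05,"wx": 0,"wy": 0,"wz": 0}
    - {"dx": 0,"dy": 0,"dz": 0.03,"wx": 0,"wy": 0,"wz": 0}
    - {"dx": 0,"dy": 0,"dz": 0.01,"wx": 0,"wy": 0,"wz": 0}
    - {"dx": 0,"dy": 0,"dz": 0.008,"wx": 0,"wy": 0,"wz": 0}
    - {"dx": 0,"dy": 0,"dz": 0,"wx": 0,"wy": 0,"wz": 0}
    - {"dx": 0,"dy": 0,"dz": 0,"wx": 0,"wy": 0,"wz": 0}

```text
t: 15.35
eef_pos: [0.5662, -0.236, 0.0941]
tool_rot: [0.996, 0.086, 0.0, 0.0]
wrist_force: [-0.3, -0.0, -2.0]
gripper_width: 0.0349
finger_force: 45.0
```

Request:
servo_tool:
  steps:
    - {"dx": 0,"dy": 0,"dz": 0.005,"wx": 0,"wy": 0,"wz": 0}
    - {"dx": 0,"dy": 0,"dz": 0.005,"wx": 0,"wy": 0,"wz": 0}
    - {"dx": 0,"dy": 0,"dz": 0,"wx": 0,"wy": 0,"wz": 0}
    - {"dx": 0,"dy": 0,"dz": 0,"wx": 0,"wy": 0,"wz": 0}

```text
t: 15.75
eef_pos: [0.5665, -0.2359, 0.0919]
tool_rot: [0.996, 0.086, 0.001, 0.0]
wrist_force: [-1.3, 2.4, 10.1]
gripper_width: 0.0346
finger_force: 45.0
```

Contact with the floor, so I'll release, rise and go to D.

Request:
servo_tool:
  steps:
    - {"dx": 0,"dy": 0,"dz": -0.004,"wx": 0,"wy": 0,"wz": 0}
    - {"dx": 0,"dy": 0,"dz": 0,"wx": 0,"wy": 0,"wz": 0}
    - {"dx": 0,"dy": 0,"dz": 0,"wx": 0,"wy": 0,"wz": 0}
    - {"dx": 0,"dy": 0,"dz": 0,"wx": 0,"wy": 0,"wz": 0}
    - {"dx": 0,"dy": 0,"dz": 0,"wx": 0,"wy": 0,"wz": 0}
    - {"dx": 0,"dy": 0,"dz": -0.08,"wx": 0,"wy": 0,"wz": 0}
    - {"dx": 0,"dy": 0,"dz": -0.15,"wx": 0,"wy": 0,"wz": 0}
    - {"dx": 0,"dy": 0,"dz": -0.15,"wx": 0,"wy": 0,"wz": 0}
  jaw: 0.25

```text
t: 16.55
eef_pos: [0.5655, -0.2357, 0.2064]
tool_rot: [0.996, 0.086, -0.001, -0.0]
wrist_force: [-0.2, -1.1, -0.0]
gripper_width: 0.0713
finger_force: 0.0
```

```bash
python3 - <<'E'
from h import *
go(.6095,.2545,.19)
E
```

```text
t16.6 pos [ 0.5655 -0.2357  0.2064] toolx deg 9.82 norm [ 0.423  -1.5849  0.0559] F [-0.17 -1.07 -0.01] w 0.0712932282130547
```

Request:
servo_tool:
  steps:
    - {"dx": 0.038,"dy": -0.145,"dz": 0,"wx": 0,"wy": 0,"wz": 0}
    - {"dx": 0.038,"dy": -0.145,"dz": 0,"wx": 0,"wy": 0,"wz": 0}
    - {"dx": 0.038,"dy": -0.145,"dz": 0,"wx": 0,"wy": 0,"wz": 0}
    - {"dx": 0.038,"dy": -0.145,"dz": 0,"wx": 0,"wy": 0,"wz": 0}
    - {"dx": 0.038,"dy": -0.145,"dz": 0,"wx": 0,"wy": 0,"wz": 0}
    - {"dx": 0.038,"dy": -0.145,"dz": 0,"wx": 0,"wy": 0,"wz": 0}
    - {"dx": 0.038,"dy": -0.145,"dz": 0,"wx": 0,"wy": 0,"wz": 0}
    - {"dx": 0.038,"dy": -0.145,"dz": 0,"wx": 0,"wy": 0,"wz": 0}

```text
t: 17.35
eef_pos: [0.5963, 0.1245, 0.2056]
tool_rot: [0.996, 0.086, 0.0, 0.0]
wrist_force: [0.5, -0.3, -0.3]
gripper_width: 0.0714
finger_force: 0.0
```

Request:
servo_tool:
  steps:
    - {"dx": 0.038,"dy": -0.14,"dz": 0,"wx": 0,"wy": 0,"wz": 0}
    - {"dx": 0.038,"dy": -0.14,"dz": 0,"wx": 0,"wy": 0,"wz": 0}
    - {"dx": 0.038,"dy": -0.14,"dz": 0,"wx": 0,"wy": 0,"wz": 0}
    - {"dx": 0,"dy": 0,"dz": 0,"wx": 0,"wy": 0,"wz": 0}
    - {"dx": 0,"dy": 0,"dz": 0,"wx": 0,"wy": 0,"wz": 0}

```text
t: 17.85
eef_pos: [0.6083, 0.2533, 0.2051]
tool_rot: [0.996, 0.086, -0.0, 0.0]
wrist_force: [0.2, -0.5, 0.1]
gripper_width: 0.0713
finger_force: 0.0
```

```bash
python3 - <<'E'
from h import *
go(.6095,.2545,.0925)
E
```

```text
t17.9 pos [0.6083 0.2533 0.2051] toolx deg 9.92 norm [ 0.0049 -0.0034  0.3752] F [ 0.16 -0.52  0.05] w 0.07133668745802493
```

Request:
servo_tool:
  steps:
    - {"dx": 0.004,"dy": -0.003,"dz": 0.1,"wx": 0,"wy": 0,"wz": 0}
    - {"dx": 0,"dy": 0,"dz": 0.12,"wx": 0,"wy": 0,"wz": 0}
    - {"dx": 0,"dy": 0,"dz": 0.1,"wx": 0,"wy": 0,"wz": 0}
    - {"dx": 0,"dy": 0,"dz": 0.055,"wx": 0,"wy": 0,"wz": 0}
    - {"dx": 0,"dy": 0,"dz": 0,"wx": 0,"wy": 0,"wz": 0}
    - {"dx": 0,"dy": 0,"dz": 0,"wx": 0,"wy": 0,"wz": 0}

```text
t: 18.45
eef_pos: [0.6102, 0.2527, 0.0937]
tool_rot: [0.996, 0.085, 0.0, 0.0]
wrist_force: [0.0, -0.2, 0.7]
gripper_width: 0.071
finger_force: 0.0
```

Request:
servo_tool:
  steps:
    - {"dx": 0,"dy": 0,"dz": 0,"wx": 0,"wy": 0,"wz": 0}
    - {"dx": 0,"dy": 0,"dz": 0,"wx": 0,"wy": 0,"wz": 0}
    - {"dx": 0,"dy": 0,"dz": 0,"wx": 0,"wy": 0,"wz": 0}
    - {"dx": 0,"dy": 0,"dz": 0,"wx": 0,"wy": 0,"wz": 0}
    - {"dx": 0,"dy": 0,"dz": 0,"wx": 0,"wy": 0,"wz": 0}
    - {"dx": 0,"dy": 0,"dz": 0,"wx": 0,"wy": 0,"wz": 0}
    - {"dx": 0,"dy": 0,"dz": 0,"wx": 0,"wy": 0,"wz": 0}
  jaw: 1
  newtons: 45

```text
t: 19.15
eef_pos: [0.6098, 0.254, 0.0934]
tool_rot: [0.996, 0.086, 0.0, -0.0]
wrist_force: [-0.9, 3.4, 3.5]
gripper_width: 0.0348
finger_force: 45.0
```

Request:
servo_tool:
  steps:
    - {"dx": 0,"dy": 0,"dz": -0.02,"wx": 0,"wy": 0,"wz": 0}
    - {"dx": 0,"dy": 0,"dz": -0.03,"wx": 0,"wy": 0,"wz": 0}
    - {"dx": 0,"dy": 0,"dz": -0.03,"wx": 0,"wy": 0,"wz": 0}
    - {"dx": 0,"dy": 0,"dz": 0,"wx": 0,"wy": 0,"wz": 0}
    - {"dx": 0,"dy": 0,"dz": 0,"wx": 0,"wy": 0,"wz": 0}
    - {"dx": 0,"dy": 0,"dz": 0,"wx": 0,"wy": 0,"wz": 0}
    - {"dx": 0,"dy": 0,"dz": 0,"wx": 0,"wy": 0,"wz": 0}

```text
t: 19.85
eef_pos: [0.6095, 0.2536, 0.1167]
tool_rot: [0.996, 0.086, -0.0, 0.0]
wrist_force: [0.2, 0.8, -5.1]
gripper_width: 0.0348
finger_force: 45.0
```

```bash
python3 - <<'E'
from h import *
go(.4545,-.3163,.27)
E
```

```text
t19.9 pos [0.6095 0.2536 0.1167] toolx deg 9.82 norm [-0.8333  1.7839 -0.51  ] F [ 0.2   0.77 -5.11] w 0.034809547723861155
```

A is full at about 5 N. I'll put it back, then weigh D.

Request:
servo_tool:
  steps:
    - {"dx": 0,"dy": 0,"dz": 0.03,"wx": 0,"wy": 0,"wz": 0}
    - {"dx": 0,"dy": 0,"dz": 0.03,"wx": 0,"wy": 0,"wz": 0}
    - {"dx": 0,"dy": 0,"dz": 0.012,"wx": 0,"wy": 0,"wz": 0}
    - {"dx": 0,"dy": 0,"dz": 0.008,"wx": 0,"wy": 0,"wz": 0}
    - {"dx": 0,"dy": 0,"dz": 0,"wx": 0,"wy": 0,"wz": 0}
    - {"dx": 0,"dy": 0,"dz": 0,"wx": 0,"wy": 0,"wz": 0}
    - {"dx": 0,"dy": 0,"dz": 0,"wx": 0,"wy": 0,"wz": 0}

```text
t: 20.55
eef_pos: [0.6098, 0.2538, 0.0935]
tool_rot: [0.996, 0.086, 0.0, -0.0]
wrist_force: [-0.8, -0.6, 1.7]
gripper_width: 0.0348
finger_force: 45.0
```

Request:
servo_tool:
  steps:
    - {"dx": 0,"dy": 0,"dz": 0,"wx": 0,"wy": 0,"wz": 0}
    - {"dx": 0,"dy": 0,"dz": 0,"wx": 0,"wy": 0,"wz": 0}
    - {"dx": 0,"dy": 0,"dz": 0,"wx": 0,"wy": 0,"wz": 0}
    - {"dx": 0,"dy": 0,"dz": 0,"wx": 0,"wy": 0,"wz": 0}
    - {"dx": 0,"dy": 0,"dz": -0.08,"wx": 0,"wy": 0,"wz": 0}
    - {"dx": 0,"dy": 0,"dz": -0.14,"wx": 0,"wy": 0,"wz": 0}
    - {"dx": 0,"dy": 0,"dz": 0,"wx": 0,"wy": 0,"wz": 0}
  jaw: 0.25

```text
t: 21.25
eef_pos: [0.6119, 0.2544, 0.1644]
tool_rot: [0.996, 0.086, 0.004, -0.001]
wrist_force: [-0.6, 0.3, 0.7]
gripper_width: 0.0713
finger_force: 0.0
```

```bash
python3 - <<'E'
from h import *
go(.518,.2735,.0925)
E
```

```text
t21.2 pos [0.6119 0.2544 0.1644] toolx deg 9.82 norm [-0.2995 -0.116   0.2373] F [-0.57  0.35  0.67] w 0.07128114241943277
```

Request:
servo_tool:
  steps:
    - {"dx": -0.1,"dy": -0.039,"dz": 0,"wx": 0,"wy": 0,"wz": 0}
    - {"dx": -0.1,"dy": -0.039,"dz": 0,"wx": 0,"wy": 0,"wz": 0}
    - {"dx": -0.093,"dy": -0.039,"dz": 0,"wx": 0,"wy": 0,"wz": 0}
    - {"dx": 0,"dy": 0,"dz": 0,"wx": 0,"wy": 0,"wz": 0}
    - {"dx": 0,"dy": 0,"dz": 0,"wx": 0,"wy": 0,"wz": 0}

```text
t: 21.75
eef_pos: [0.5174, 0.2735, 0.1594]
tool_rot: [0.996, 0.086, 0.0, -0.0]
wrist_force: [-0.3, 1.1, 0.1]
gripper_width: 0.0715
finger_force: 0.0
```

```bash
python3 - <<'E'
from h import *
go(.518,.2735,.0925)
E
```

```text
t21.8 pos [0.5174 0.2735 0.1594] toolx deg 9.86 norm [0.0019 0.0003 0.2229] F [-0.32  1.06  0.12] w 0.07146105434885934
```

Request:
servo_tool:
  steps:
    - {"dx": 0.001,"dy": 0,"dz": 0.08,"wx": 0,"wy": 0,"wz": 0}
    - {"dx": 0,"dy": 0,"dz": 0.08,"wx": 0,"wy": 0,"wz": 0}
    - {"dx": 0,"dy": 0,"dz": 0.061,"wx": 0,"wy": 0,"wz": 0}
    - {"dx": 0,"dy": 0,"dz": 0,"wx": 0,"wy": 0,"wz": 0}
    - {"dx": 0,"dy": 0,"dz": 0,"wx": 0,"wy": 0,"wz": 0}

```text
t: 22.25
eef_pos: [0.5183, 0.2731, 0.0928]
tool_rot: [0.996, 0.085, -0.0, 0.0]
wrist_force: [0.4, 0.1, -0.2]
gripper_width: 0.0714
finger_force: 0.0
```

Request:
servo_tool:
  steps:
    - {"dx": 0,"dy": 0,"dz": 0,"wx": 0,"wy": 0,"wz": 0}
    - {"dx": 0,"dy": 0,"dz": 0,"wx": 0,"wy": 0,"wz": 0}
    - {"dx": 0,"dy": 0,"dz": 0,"wx": 0,"wy": 0,"wz": 0}
    - {"dx": 0,"dy": 0,"dz": 0,"wx": 0,"wy": 0,"wz": 0}
    - {"dx": 0,"dy": 0,"dz": 0,"wx": 0,"wy": 0,"wz": 0}
    - {"dx": 0,"dy": 0,"dz": 0,"wx": 0,"wy": 0,"wz": 0}
    - {"dx": 0,"dy": 0,"dz": 0,"wx": 0,"wy": 0,"wz": 0}
  jaw: 1
  newtons: 45

```text
t: 22.95
eef_pos: [0.5176, 0.2735, 0.0931]
tool_rot: [0.996, 0.086, 0.0, -0.0]
wrist_force: [-0.4, 0.6, 2.4]
gripper_width: 0.0349
finger_force: 45.0
```

Request:
servo_tool:
  steps:
    - {"dx": 0,"dy": 0,"dz": -0.02,"wx": 0,"wy": 0,"wz": 0}
    - {"dx": 0,"dy": 0,"dz": -0.03,"wx": 0,"wy": 0,"wz": 0}
    - {"dx": 0,"dy": 0,"dz": -0.03,"wx": 0,"wy": 0,"wz": 0}
    - {"dx": 0,"dy": 0,"dz": 0,"wx": 0,"wy": 0,"wz": 0}
    - {"dx": 0,"dy": 0,"dz": 0,"wx": 0,"wy": 0,"wz": 0}
    - {"dx": 0,"dy": 0,"dz": 0,"wx": 0,"wy": 0,"wz": 0}
    - {"dx": 0,"dy": 0,"dz": 0,"wx": 0,"wy": 0,"wz": 0}

```text
t: 23.65
eef_pos: [0.5172, 0.2733, 0.1165]
tool_rot: [0.996, 0.086, -0.0, 0.0]
wrist_force: [0.0, -0.0, -2.5]
gripper_width: 0.0351
finger_force: 45.0
```

```bash
python3 - <<'E'
from h import *
go(.4545,-.3163,.27)
E
```

```text
t23.6 pos [0.5172 0.2733 0.1165] toolx deg 9.82 norm [-0.5413  1.9009 -0.511 ] F [ 0.02 -0.02 -2.45] w 0.03514931960762685
```

D weighs 2.5 N, so it's spent. I'll carry it to the near cell.

Request:
servo_tool:
  steps:
    - {"dx": 0,"dy": 0,"dz": -0.08,"wx": 0,"wy": 0,"wz": 0}
    - {"dx": 0,"dy": 0,"dz": -0.13,"wx": 0,"wy": 0,"wz": 0}
    - {"dx": 0,"dy": 0,"dz": -0.13,"wx": 0,"wy": 0,"wz": 0}
    - {"dx": 0,"dy": 0,"dz": -0.13,"wx": 0,"wy": 0,"wz": 0}
    - {"dx": -0.01,"dy": 0.04,"dz": -0.03,"wx": 0,"wy": 0,"wz": 0}
    - {"dx": -0.02,"dy": 0.08,"dz": 0,"wx": 0,"wy": 0,"wz": 0}
    - {"dx": -0.03,"dy": 0.12,"dz": 0,"wx": 0,"wy": 0,"wz": 0}
    - {"dx": -0.03,"dy": 0.12,"dz": 0,"wx": 0,"wy": 0,"wz": 0}

```text
t: 24.45
eef_pos: [0.5083, 0.1609, 0.2655]
tool_rot: [0.996, 0.086, -0.001, 0.0]
wrist_force: [0.4, -0.5, -3.4]
gripper_width: 0.0346
finger_force: 45.0
```

Request:
servo_tool:
  steps:
    - {"dx": -0.03,"dy": 0.12,"dz": 0,"wx": 0,"wy": 0,"wz": 0}
    - {"dx": -0.03,"dy": 0.12,"dz": 0,"wx": 0,"wy": 0,"wz": 0}
    - {"dx": -0.03,"dy": 0.12,"dz": 0,"wx": 0,"wy": 0,"wz": 0}
    - {"dx": -0.04,"dy": 0.12,"dz": 0,"wx": 0,"wy": 0,"wz": 0}
    - {"dx": -0.04,"dy": 0.12,"dz": 0,"wx": 0,"wy": 0,"wz": 0}
    - {"dx": -0.04,"dy": 0.12,"dz": 0,"wx": 0,"wy": 0,"wz": 0}
    - {"dx": -0.04,"dy": 0.12,"dz": 0,"wx": 0,"wy": 0,"wz": 0}
    - {"dx": -0.04,"dy": 0.12,"dz": 0,"wx": 0,"wy": 0,"wz": 0}

```text
t: 25.25
eef_pos: [0.4714, -0.1379, 0.2657]
tool_rot: [0.996, 0.085, -0.001, -0.0]
wrist_force: [0.3, 0.1, -2.5]
gripper_width: 0.0349
finger_force: 45.0
```

Request:
servo_tool:
  steps:
    - {"dx": -0.04,"dy": 0.12,"dz": 0,"wx": 0,"wy": 0,"wz": 0}
    - {"dx": -0.04,"dy": 0.12,"dz": 0,"wx": 0,"wy": 0,"wz": 0}
    - {"dx": -0.04,"dy": 0.12,"dz": 0,"wx": 0,"wy": 0,"wz": 0}
    - {"dx": -0.02,"dy": 0.12,"dz": 0,"wx": 0,"wy": 0,"wz": 0}
    - {"dx": 0,"dy": 0.06,"dz": 0,"wx": 0,"wy": 0,"wz": 0}
    - {"dx": 0,"dy": 0,"dz": 0,"wx": 0,"wy": 0,"wz": 0}
    - {"dx": 0,"dy": 0,"dz": 0,"wx": 0,"wy": 0,"wz": 0}

```text
t: 25.95
eef_pos: [0.4584, -0.3025, 0.2659]
tool_rot: [0.996, 0.085, -0.001, -0.001]
wrist_force: [0.2, -0.5, -3.0]
gripper_width: 0.0345
finger_force: 45.0
```

```bash
python3 - <<'E'
from h import *
go(.4545,-.3163,.0925)
E
```

```text
t25.9 pos [ 0.4584 -0.3025  0.2659] toolx deg 9.8 norm [-0.0202  0.0441  0.5781] F [ 0.21 -0.55 -2.99] w 0.03451894824166599
```

Request:
servo_tool:
  steps:
    - {"dx": -0.02,"dy": 0.044,"dz": 0,"wx": 0,"wy": 0,"wz": 0}
    - {"dx": 0,"dy": 0,"dz": 0.12,"wx": 0,"wy": 0,"wz": 0}
    - {"dx": 0,"dy": 0,"dz": 0.13,"wx": 0,"wy": 0,"wz": 0}
    - {"dx": 0,"dy": 0,"dz": 0.1,"wx": 0,"wy": 0,"wz": 0}
    - {"dx": 0,"dy": 0,"dz": 0.03,"wx": 0,"wy": 0,"wz": 0}
    - {"dx": 0,"dy": 0,"dz": 0,"wx": 0,"wy": 0,"wz": 0}
    - {"dx": 0,"dy": 0,"dz": 0,"wx": 0,"wy": 0,"wz": 0}

```text
t: 26.65
eef_pos: [0.4558, -0.3175, 0.1543]
tool_rot: [0.996, 0.086, 0.001, 0.001]
wrist_force: [0.2, -0.8, -2.8]
gripper_width: 0.035
finger_force: 45.0
```

```bash
python3 - <<'E'
from h import *
go(.4545,-.3163,.0925)
E
```

```text
t26.6 pos [ 0.4558 -0.3175  0.1543] toolx deg 9.84 norm [-0.0038 -0.0049  0.2059] F [ 0.16 -0.82 -2.8 ] w 0.034970018160035275
```

Request:
servo_tool:
  steps:
    - {"dx": -0.003,"dy": -0.003,"dz": 0.05,"wx": 0,"wy": 0,"wz": 0}
    - {"dx": 0,"dy": 0,"dz": 0.05,"wx": 0,"wy": 0,"wz": 0}
    - {"dx": 0,"dy": 0,"dz": 0.05,"wx": 0,"wy": 0,"wz": 0}
    - {"dx": 0,"dy": 0,"dz": 0.03,"wx": 0,"wy": 0,"wz": 0}
    - {"dx": 0,"dy": 0,"dz": 0.012,"wx": 0,"wy": 0,"wz": 0}
    - {"dx": 0,"dy": 0,"dz": 0.008,"wx": 0,"wy": 0,"wz": 0}
    - {"dx": 0,"dy": 0,"dz": 0,"wx": 0,"wy": 0,"wz": 0}
    - {"dx": 0,"dy": 0,"dz": 0,"wx": 0,"wy": 0,"wz": 0}

```text
t: 27.45
eef_pos: [0.4544, -0.3166, 0.0934]
tool_rot: [0.996, 0.086, 0.0, 0.0]
wrist_force: [-0.7, 0.4, -2.6]
gripper_width: 0.0348
finger_force: 45.0
```

Request:
servo_tool:
  steps:
    - {"dx": 0,"dy": 0,"dz": 0.004,"wx": 0,"wy": 0,"wz": 0}
    - {"dx": 0,"dy": 0,"dz": 0.003,"wx": 0,"wy": 0,"wz": 0}
    - {"dx": 0,"dy": 0,"dz": 0,"wx": 0,"wy": 0,"wz": 0}
    - {"dx": 0,"dy": 0,"dz": 0,"wx": 0,"wy": 0,"wz": 0}

```text
t: 27.85
eef_pos: [0.4546, -0.3165, 0.0919]
tool_rot: [0.996, 0.086, 0.001, 0.001]
wrist_force: [-0.0, 3.1, 8.8]
gripper_width: 0.0346
finger_force: 45.0
```

Contact, so I'll release, rise and clear the view.

Request:
servo_tool:
  steps:
    - {"dx": 0,"dy": 0,"dz": -0.003,"wx": 0,"wy": 0,"wz": 0}
    - {"dx": 0,"dy": 0,"dz": 0,"wx": 0,"wy": 0,"wz": 0}
    - {"dx": 0,"dy": 0,"dz": 0,"wx": 0,"wy": 0,"wz": 0}
    - {"dx": 0,"dy": 0,"dz": 0,"wx": 0,"wy": 0,"wz": 0}
    - {"dx": 0,"dy": 0,"dz": 0,"wx": 0,"wy": 0,"wz": 0}
    - {"dx": 0,"dy": 0,"dz": -0.08,"wx": 0,"wy": 0,"wz": 0}
    - {"dx": 0,"dy": 0,"dz": -0.15,"wx": 0,"wy": 0,"wz": 0}
    - {"dx": 0,"dy": 0,"dz": -0.15,"wx": 0,"wy": 0,"wz": 0}
  jaw: 0.25

```text
t: 28.65
eef_pos: [0.4537, -0.3161, 0.2065]
tool_rot: [0.996, 0.086, -0.001, -0.001]
wrist_force: [0.4, -1.3, -0.1]
gripper_width: 0.0709
finger_force: 0.0
```

Request:
servo_tool:
  steps:
    - {"dx": 0,"dy": 0.12,"dz": -0.05,"wx": 0,"wy": 0,"wz": 0}
    - {"dx": -0.05,"dy": 0.15,"dz": 0,"wx": 0,"wy": 0,"wz": 0}
    - {"dx": -0.05,"dy": 0.15,"dz": 0,"wx": 0,"wy": 0,"wz": 0}
    - {"dx": -0.05,"dy": 0.15,"dz": 0,"wx": 0,"wy": 0,"wz": 0}
    - {"dx": -0.05,"dy": 0.15,"dz": 0,"wx": 0,"wy": 0,"wz": 0}
    - {"dx": -0.05,"dy": 0.1,"dz": 0,"wx": 0,"wy": 0,"wz": 0}
    - {"dx": 0,"dy": 0,"dz": 0,"wx": 0,"wy": 0,"wz": 0}
    - {"dx": 0,"dy": 0,"dz": 0,"wx": 0,"wy": 0,"wz": 0}

```text
t: 29.45
eef_pos: [0.4217, -0.5718, 0.2198]
tool_rot: [0.996, 0.085, -0.0, -0.001]
wrist_force: [-0.2, 0.5, 0.4]
gripper_width: 0.0713
finger_force: 0.0
```

```bash
python3 - <<'E'
from h import *
go(0,0,0)
t=imaging.snapshot("top"); c=imaging.calibration("top")
o=cv2.resize(t[140:245,155:365],None,fx=3.8,fy=3.8,interpolation=2).copy()
for X in[(.5655,-.2357,.131),(.4545,-.3163,.131),(.5795,.057,.132),(.6098,.254,.132)]:
    u=proj(c,X); cv2.drawMarker(o,(int((u[0]-154.5)*3.8),int((u[1]-139.5)*3.8)),(255,255,0),0,12,1)
cv2.imwrite("pics/end.png",o[:,:,::-1])
E
```

```text
t29.4 pos [ 0.4217 -0.5718  0.2198] toolx deg 9.75 norm [-1.0624 -2.1154  0.7356] F [-0.21  0.51  0.4 ] w 0.07125701467737812
```

View pics/end.png

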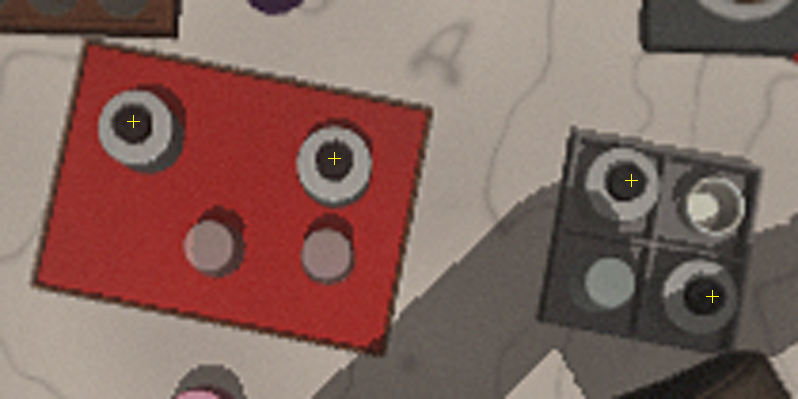

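The top view shows both full canisters upright on the tray at (133,122) and (334,159). The spent canisters are in the free cells at (625,181) and (702,296). The tumblers and creamer haven't moved. One numeric check of the near canister before handing in.

```bash
python3 - <<'E'
from h import *
c=imaging.calibration("top"); t=imaging.snapshot("top")
for n,(u,v),f in(("far",(319.2,187.5),(.5655,-.2357)),("near",(339.5,217.5),(.4545,-.3163))):
    m=cv2.inRange(t,(0,0,0),(48,48,48)); r=np.zeros_like(m); cv2.circle(r,(int(u+.5),int(v+.5)),6,255,-1); m&=r
    k,l,s,ce=cv2.connectedComponentsWithStats(m); i=1+s[1:,4].argmax(); X=ray(c,ce[i],.131); print(n,s[i],ce[i],X.round(4),np.hypot(*(X[:2]-f)).round(4))
E
```

```text
far [315 184  10   9  58] [319.25862069 187.84482759] [ 0.5626 -0.2301  0.131 ] 0.0063
near [335 213  11  10  83] [339.81927711 217.80722892] [ 0.453  -0.3085  0.131 ] 0.008
```

```bash
python3 -c "
from rig import workorder
print(workorder.close_job())"
```

```text
the job is handed in; nothing more can be done
None
```

The job is handed in at about 29.5 s of the 72 s allowed. By weight, B (about 2 N) and D (2.5 N) were spent and now stand upright in the caddy's far and near free compartments, with their caps 6 to 8 mm from the cell centres in the last top view; A and C (about 5 N each) are full and stand upright on the red tray. The first try at C shut on top of its cap, because the real fingertips sit about 25 mm above the reported TCP, but C stayed upright; no verdict came back.

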